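Pack the seasoning rack and close its end stop

TASK

Finish packing the wooden seasoning rack: stand the tall spice jar and the wooden pepper mill, which wait on the worktop in front of it, upright in the rack in one row with the jar that is already there, the tall jar in the middle and the mill next to the sliding stop. Push the sliding stop up so that the whole row stands snug between it and the fixed end wall, with no gaps left. Leave the other things on the worktop where they are and knock nothing over.

Things in the scene. Friction and masses are not known exactly. Their poses are not given: they have to be found in the camera images.
- rack: light-wood rack fixed to the worktop, 92 mm wide, 330 mm long, open at the top. Origin: underside, midway across, 155 mm from the wall end; y runs along the row from the fixed end wall (-y) to the sliding stop (+y). Floor 10 mm thick: items stand 10 mm above the worktop. Side rails, tops 38 mm up, leave a channel 68 mm wide. End wall 105 mm high, its inner face at y = -143 mm
- wall_face (a point): middle of the foot of the fixed end wall's inner face, on the rack's floor (rack frame: 0, -143, 10 mm)
- rack_stop (a joint): travel of the sliding end stop along the rack, m: 0 = fully open (its inner face at y = +93 mm in the rack frame), grows towards the fixed wall, up to 0.10. Slides with about 2 N of friction and stays where it is left
- stop_face (a point): centre of the sliding stop's inner face, 60 mm above the worktop. The stop: upright wood plate 64 mm wide, 12 thick, top 95 mm up; outwards (rack +y) a flat foot, top 20 mm up, carries an upright grip post on the middle line, 40 mm wide, from 46 to 64 mm outwards of this point, top 85 mm up. Push the post's outer face, or pinch it, to slide the stop; the mill is taller than the stop
- first_jar: round spice jar that already stands loose in the rack near the fixed end wall, 60 mm across, 145 mm tall. Origin: centre of its underside, z up its axis
- tall_jar: the tall straight spice jar standing on the worktop in front of the rack: round, 58 mm across at the cap and 55 mm at the body, 159 mm tall, about 0.16 kg. Origin: centre of its underside, z up its axis
- mill: turned wooden pepper mill standing on the worktop in front of the rack: round, 58 mm across at the foot, 170 mm tall with the small knob on top; round head about 49 mm across between 123 and 159 mm up, the best place to grip it; about 0.18 kg, head does not turn. Origin: centre of its underside, z up its axis
- tin: bystander: low round food can, 76 mm across, 58 mm tall, standing between the jar and the mill; origin at the centre of its underside
- garlic: bystander: garlic bulb about 60 mm across; origin at its underside
- mug: bystander: spotted mug, 82 mm across, 91 mm tall, left of the rack; origin at the centre of its underside
Mind the look-alikes: they are no part of the job. Leave any pink look-alike of the mill alone. What is shaped like the tall_jar but purple is not meant.

How it is judged (in metres and radians):
At the end, for the whole second after the job is handed in: The jar that was there, the tall jar and the mill stand upright (within 4 degrees) on the rack's floor in that order from the fixed wall to the sliding stop, released and at rest, with no gap of more than about 5 mm between the wall, the first jar, the tall jar, the mill and the stop (y of first_jar in the frame of wall_face below 0.035 m and horizontal distance between tall_jar and first_jar below 0.064 m and horizontal distance between mill and tall_jar below 0.063 m and horizontal distance between stop_face and mill below 0.034 m and angle between each of first_jar, tall_jar, mill's own z axis and vertical below 0.07 rad and height (world z) of each of first_jar, tall_jar, mill below 0.015 m and linear speed of each of tall_jar, mill below 0.02 m/s); the robot touches nothing.
It fails at once if the can, the garlic or the mug is moved by more than 3 cm (distance of any of tin, garlic, mug from where it was at the start of the episode above 0.03 m).
It fails at once if a jar or the mill is knocked over (tilted by more than 45 degrees) (angle between any of first_jar, tall_jar, mill's own z axis and vertical above 0.785 rad).
It also fails if it takes over 59 s, if anything falls off the work surface, if the arm or the gripper's body presses on something with over 40 N, if the wrist force passes 120 N, or if a joint passes its speed limit or range.

ROBOT

A 6-joint arm with a two-finger parallel gripper is mounted at the origin on the work surface; the furniture and walls round the work are solid. World frame = base frame: x ahead of the robot, y to its left, z up, the work surface at z = 0. Lengths are in mm, angles in rad, forces in N, time in s.
With the tool pointing down it reaches from about 275 to 1000 mm from the base axis. Payload 8.4 kg.
Tool frame: the origin (TCP) lies at the very end of the fingers, on their centre line; the grasp point (between the pads) lies 19 mm behind it (r.pinch_z is the distance from the TCP to the grasp point, in mm); z points along the fingers, y is the line along which they close (so a half turn about z gives the same grasp; the last joint's range is limited). The gripper opens to 85 mm and grips with 20 to 120 N. Pads are 22 mm wide; open, the fingers measure 114 mm over their backs; the gripper's body (76 mm by 85 mm) begins 54 mm behind the grasp point. The pads swing forward as they close: fully open they stand 13 mm farther back than shut.
Start: joints at [1.29, 0.353, 1.633, -0, 1.155, -0.002], TCP at [172, 600.869, 231.281] pointing down, gripper open.
Joint ranges: [-2.63, 2.63], [-0.92, 2.1], [0.06, 2.66], [-1.3, 4.44], [0, 2.69], [-3.02, 3.02]. Speed limits (rad/s): [2.22, 2.22, 2.79, 3.14, 3.14, 3.14].

INTERFACE

Orientations are given as [roll, pitch, yaw] about the fixed x, y, z axes, in that order (R = Rz(yaw) Ry(pitch) Rx(roll)).
In Python, from rig import r gives the robot as it stands.
- The arm moves only by the tool carry_out, never from a script. Its argument "series" is a list of rows, each a list of 7 numbers: the turn, a rotation vector about the tool's x, y, z as a fraction of full scale, then the shift along the tool's x, y, z as a fraction of full scale, then the gripper command: -1 is fully open, 1 is shut, values between are in proportion. A call has 1 to 8 rows; each row is the pose to reach, as a shift and turn from the pose commanded when the call began, along the tool's axes at that moment, turning the shorter way round; what a row does not reach only later rows make up. Full scale, the value 1, is 0.25 m for a shift and pi rad for a turn. A row lasts 1/8 s, in which the tool goes at most 62.5 mm and 10.7 degrees, less where a joint would pass 70% of its speed; a pose out of reach is approached as far as the arm can. A call with a number of a shift or a turn outside -1 to 1 is refused whole. A call with a gripper value outside its range is refused whole. The fingers move at their own pace and stop on an object; "force" is the grip in N (left out, the last holds). Time passes only in rows, so rows that repeat a pose let the fingers close. It gives the time, the measured TCP pose, the force, the opening and the grip force at its end, in the units of the state.
- r.sense(): the state, without advancing time (a new reading comes with each control period).
- r.grab_frame(name): name is "scene" or "top" or "wrist"; returns the picture (420x560x3 uint8, red, green, blue); there is no depth.
- r.get_calibration(name): a dict with "K" (3x3 intrinsics, pixels), "pose" (4x4, takes a point from camera to world coordinates). Camera axes: x right, y up, looking along -z (the intrinsics and any distortion apply to the point x, -y, -z); pixel columns grow to the right and rows downward; lengths in mm; the calibration is good to about 2 mm. The wrist camera is an equidistant fisheye: a pixel r from the principal point sees the ray r / f radians off the axis. A picture is of the moment at which its call begins: read the wrist's pose just before it. get_calibration takes no time and is no camera call; for the wrist camera it gives the pose at the moment of the call.
- r.sign_off(): hands the job in; it is judged then, once.
Trained networks look in the newest picture that a camera, given by its name, has taken for a name from the list of things; names that differ only in an ending like _2 or _b are one class to them, and where a whole thing is asked for, a point or a joint stands for the part that bears it (a point fixed in the world has none). Each returns a list of dicts, best first, with "score" (0 to 1); they miss things now and then, are a little off and sometimes report something else, mostly with a low value. They report only what shows in the picture. A call takes as long as a camera call. They do not tell look-alikes from the thing itself.
- r.silhouettes(camera, label): "region" (420x560 bool, what is visible of it) and "position" ([row, column] in pixels, amid what is visible of it).
The state is a dict: "clock": time; "qpos": joint angles; "qvel": joint speeds; "joint_efforts": joint torques, N m; "eef_pos": TCP position; "tcp_rot": TCP orientation; "contact_force": force on the tool from outside, world axes, zero at the start; "wrist_torque": the same for the moment, N m; "opening": opening from 0.0 (shut) to 1.0 (fully open); "grasp_force": force on a finger pad.
Only numpy, scipy, OpenCV 4.12 (cv2) and the standard library are available. Lean on these libraries where they do the work, as an engineer would, in place of code of your own. Each camera call takes 0.05 s, during which the arm holds its last target. There are 200 camera calls.

## Working session

There is one attempt and no reset: what is moved stays moved. The work goes in short steps, Python scripts to look and compute and a tool call to move; the robot and the scene stay as the last step left them, time stands still between calls to the robot, and variables do not carry over. Pictures are saved under pics/ and viewed, at most 10 in all, crops included, and the job is handed in when it is done.

Besides the shell and the picture viewer there is one more tool, called after ">>>" by a JSON object that holds its "op" and its "data". carry_out: Moves the arm, as the interface text tells. Its arguments: {"type":"object","properties":{"series":{"type":"array"},"force":{"type":"number"}},"required":["series"]}

```bash
ls; mkdir -p pics; python3 - <<'E'
from rig import r
import cv2,numpy as np
a=r.grab_frame("scene");b=r.grab_frame("top")
cv2.imwrite("pics/a.png",np.vstack([a])[:,:,::-1]);cv2.imwrite("pics/b.png",b[:,:,::-1])
for c in("scene","top"):
    k=r.get_calibration(c);print(c,np.round(k["K"],1).tolist(),np.round(k["pose"],3).tolist(),k.keys())
    for l in["rack","rack_stop","first_jar","tall_jar","mill","tin","garlic","mug"]:
        for d in r.silhouettes(c,l):
            ys,xs=np.where(d["region"]);print(l,round(d["score"],2),np.round(d["position"]),"rows",ys.min(),ys.max(),"cols",xs.min(),xs.max(),len(xs))
s=r.sense();print(s["clock"],s["eef_pos"],s["tcp_rot"],s["opening"],r.pinch_z)
E
```

```text
pics
scene [[504.9, 0.0, 275.0], [0.0, 504.9, 216.9], [0.0, 0.0, 1.0]] [[-0.975, 0.144, -0.167, 258.908], [-0.221, -0.602, 0.767, 1044.406], [0.01, 0.785, 0.619, 858.288], [0.0, 0.0, 0.0, 1.0]] dict_keys(['K', 'pose'])
rack 0.64 [223. 229.] rows 156 262 cols 205 247 2884
rack_stop 0.84 [231. 226.] rows 208 249 cols 213 239 1058
first_jar 0.78 [171. 228.] rows 145 196 cols 219 240 1004
tall_jar 0.97 [166. 307.] rows 140 196 cols 296 318 1034
tall_jar 0.58 [177. 345.] rows 147 204 cols 333 358 1119
mill 0.85 [234. 324.] rows 202 264 cols 312 336 1210
mill 0.61 [250. 283.] rows 219 282 cols 272 295 1254
tin 0.96 [211. 303.] rows 196 230 cols 287 316 834
garlic 0.47 [164. 329.] rows 157 172 cols 324 335 144
mug 0.92 [307. 208.] rows 274 334 cols 188 228 1928
top [[480.2, 0.0, 276.3], [0.0, 480.2, 211.8], [0.0, 0.0, 1.0]] [[-0.048, 0.925, -0.378, 14.643], [-0.999, -0.045, 0.015, 52.215], [-0.003, 0.378, 0.926, 1265.802], [0.0, 0.0, 0.0, 1.0]] dict_keys(['K', 'pose'])
rack 0.71 [230. 352.] rows 211 250 cols 337 364 788
rack 0.67 [184. 272.] rows 143 214 cols 219 339 3503
rack 0.41 [203. 155.] rows 186 224 cols 136 178 1179
rack_stop 0.83 [190. 246.] rows 170 203 cols 231 257 555
first_jar 0.77 [164. 318.] rows 141 183 cols 304 331 861
tall_jar 0.87 [232. 349.] rows 211 249 cols 338 363 735
tall_jar 0.67 [273. 349.] rows 256 290 cols 336 365 739
tall_jar 0.19 [187. 268.] rows 153 215 cols 218 339 3468
mill 0.95 [239. 215.] rows 225 261 cols 205 229 640
mill 0.88 [270. 246.] rows 255 289 cols 236 261 662
tin 0.91 [242. 294.] rows 229 261 cols 282 310 780
garlic 0.66 [260. 394.] rows 249 269 cols 384 404 336
garlic 0.44 [236. 217.] rows 225 259 cols 205 229 629
mug 0.83 [202. 155.] rows 185 224 cols 136 178 1193
0.9 [171.99743627 600.87673431 231.29982442] [3.14155842e+00 3.28030915e-06 2.86280857e+00] 1.001275801852228 18.700000000000003
```

```bash
python3 - <<'E'
import cv2,numpy as np
a=cv2.imread("pics/a.png");b=cv2.imread("pics/b.png")
cv2.imwrite("pics/a2.png",cv2.resize(a[120:350,150:400],(800,736))[:600]);cv2.imwrite("pics/b2.png",cv2.resize(b[120:310,120:420],None,fx=2.66,fy=2.66))
E
```

```text
(no output)
```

View pics/a2.png

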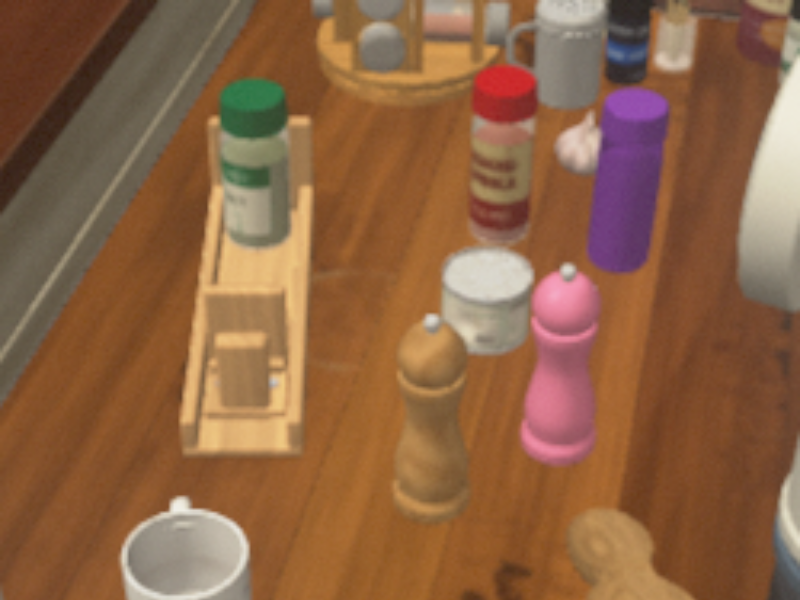

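View pics/b2.png

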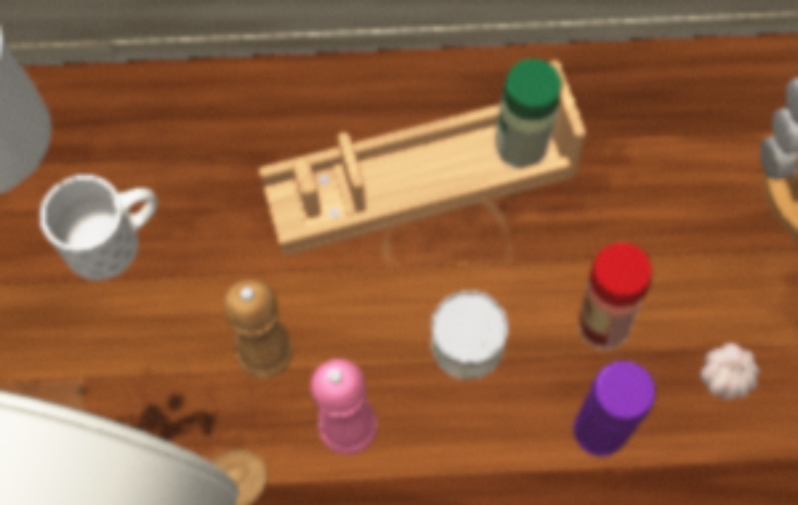

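The scene view shows the red-capped jar (307,166), the wooden mill (283,250) and the rack (229,223) with its stop open. The purple and pink copies stand nearer the robot. In the top view the jar is at (349,232), the mill at (215,239) and the rack runs from (222,200) to (338,165).

```bash
cat > h.py <<'E'
from rig import r
import numpy as np
from scipy.optimize import least_squares
def proj(c,P,k=None):
    k=k or r.get_calibration(c);T=np.linalg.inv(k["pose"]);P=np.atleast_2d(P)
    p=P@T[:3,:3].T+T[:3,3];p=p*[1,-1,-1];K=k["K"]
    if c=="wrist":
        rho=np.hypot(p[:,0],p[:,1])+1e-9;th=np.arctan2(rho,p[:,2]);n=p[:,:2]/rho[:,None]*th[:,None]
    else: n=p[:,:2]/p[:,2:]
    return n*[K[0][0],K[1][1]]+[K[0][2],K[1][2]]
A=np.linspace(0,2*np.pi,60)
def rings(x,y,prof):
    return np.vstack([np.c_[x+R*np.cos(A),y+R*np.sin(A),0*A+z] for R,z in prof])
PR=dict(first_jar=[(30,10),(30,155)],tall_jar=[(27.5,0),(29,120),(29,159)],mill=[(29,0),(29,12),(24.5,141),(19,158),(4,170)],tin=[(38,0),(38,58)],mug=[(41,0),(41,91)],garlic=[(30,20)])
def bb(region):
    ys,xs=np.where(region);return np.array([xs.min(),ys.min(),xs.max()+1,ys.max()+1.])
def bbm(c,x,y,prof,k):
    p=proj(c,rings(x,y,prof),k);return np.r_[p.min(0),p.max(0)]
def fit(name,obs,x0):  # obs: list of (cam,bbox,calib,mask)
    f=lambda q:np.concatenate([(bbm(c,q[0],q[1],PR[name],k)-b+.0)[m] for c,b,k,m in obs])
    s=least_squares(f,x0,loss="soft_l1");return s.x,np.round(f(s.x),1)
def rack(x,y,yaw,P):
    c,s=np.cos(yaw),np.sin(yaw);P=np.atleast_2d(P).astype(float)
    return P@np.array([[c,s,0],[-s,c,0],[0,0,1]])+[x,y,0]
E
python3 - <<'E'
from h import *
al=[0,1,2,3];N=None
D=dict(first_jar=([219,145,241,197],[304,141,332,184]),tall_jar=([296,140,319,197],[338,211,364,250]),mill=([272,219,296,283],[205,225,230,262]),tin=([287,196,317,231],[282,229,311,262]),garlic=(None,[384,249,405,270]))
for n,(s,t) in D.items():
    o=[("top",np.array(t),r.get_calibration("top"),al)]
    if s:o.append(("scene",np.array(s),r.get_calibration("scene"),al))
    print(n,*fit(n,o,[500,100]))
ks,kt=r.get_calibration("scene"),r.get_calibration("top")
S=np.array([[207.2,260.6],[243.8,261.2],[215.3,156.6],[247.2,157.5]]);SP=[[46,175,0],[-46,175,0],[46,-155,105],[-46,-155,105]]
T=np.array([[227.1,214],[336.9,186.9],[218.5,183.9],[329,142.5],[339,170]]);TP=[[-46,175,0],[-46,-155,0],[46,175,38],[46,-155,105],[-46,-155,105]]
f=lambda q:np.r_[(proj("scene",rack(*q[:3],SP),ks)-S).ravel(),(proj("top",rack(*q[:3],TP),kt)-T).ravel()]
s=least_squares(f,[600,50,0.2],loss="soft_l1",x_scale=[100,100,.1]);print(s.x,np.round(f(s.x),1))
q=s.x;print("stop in scene if open",proj("scene",rack(*q,[[32,93,95],[-32,93,95],[20,157,85],[-20,157,85]]),ks).round(1).tolist())
print("top",proj("top",rack(*q,[[32,93,95],[-32,93,95],[20,157,85],[-20,157,85]]),kt).round(1).tolist())
print("wall_face",rack(*q,[[0,-143,10],[0,93,60]]))
k=r.get_calibration("wrist");print(np.round(k["K"],1).tolist(),np.round(k["pose"],3).tolist())
E
```

```text
first_jar [636.44872548 -89.17866158] [ 1.5 -0.2 -0.8  0.7 -1.3 -1.9  0.6  1.4]
tall_jar [ 430.95891935 -155.60829835] [-2.7 -0.2  1.4  1.7 -0.2 -0.9 -0.5  0.3]
mill [420.6846522  192.66210088] [-1.6 -0.1  0.2 -0.2 -0.  -1.4  0.4 -0.1]
tin [417.46952903 -16.76916202] [-0.2  0.1 -0.3  0.5  0.2 -0.2 -0.6 -0.8]
garlic [ 369.57592108 -279.66953975] [-0.7 -0.2  0.7  0.2]
[6.10291733e+02 1.36317582e+01 2.34604021e-01] [-0.3  1.3  0.5  0.7 -0.2 -1.5  0.2 -2.4 -0.7  2.2 -0.3 -0.2 -1.2 -1.6
  1.1 -0.7  2.   0.2]
stop in scene if open [[212.9, 211.0], [238.8, 211.0], [215.9, 230.7], [232.7, 230.7]]
top [[245.3, 170.1], [251.3, 190.5], [223.9, 181.4], [227.5, 194.2]]
wall_face [[ 643.5332088  -125.45096644   10.        ]
 [ 588.67315097  104.08415953   60.        ]]
[[325.2, 0.0, 284.1], [0.0, 325.2, 205.4], [0.0, 0.0, 1.0]] [[0.275, -0.916, -0.291, 96.661], [0.961, 0.262, 0.084, 622.521], [-0.001, -0.303, 0.953, 374.266], [0.0, 0.0, 0.0, 1.0]]
```

```bash
cat >> h.py <<'E'
def rel(x,y,z,yaw,cur=None):
    s=r.sense();p=s["eef_pos"];w=s["tcp_rot"][2];c,q=np.cos(w),np.sin(w)
    d=np.array([x,y,z])-p
    t=np.array([c*d[0]+q*d[1],q*d[0]-c*d[1],-d[2]])
    dy=(yaw-w+np.pi)%(2*np.pi)-np.pi
    print("turn z %.4f shift %s dist %.0f"%(-dy/np.pi,np.round(t/250,4).tolist(),np.linalg.norm(t)))
E
python3 - <<'E'
from h import *
kt,ks=r.get_calibration("top"),r.get_calibration("scene");al=[0,1,2,3]
print("purple",fit("tall_jar",[("top",np.array([336,256,366,291]),kt,al),("scene",np.array([333,147,359,205]),ks,al)],[350,-150])[0])
print("pink",fit("mill",[("top",np.array([236,255,262,290]),kt,al),("scene",np.array([312,202,337,265]),ks,al)],[350,150])[0])
rel(500,0,350,2.8628)
E
```

```text
purple [ 319.08313623 -144.362603  ]
pink [338.77049659 111.44419997]
turn z 0.0000 shift [-1.9228, -1.9497, -0.4748] dist 695
```

>>> {"op": "carry_out", "data": {"series": [[0,0,0,-0.65,-0.65,-0.3,-1],[0,0,0,-0.65,-0.65,-0.3,-1],[0,0,0,-0.65,-0.65,-0.3,-1],[0,0,0,-0.65,-0.65,-0.3,-1]]}}

```text
clock: 1.4
eef_pos: [284.2, 398.2, 307.1]
tcp_rot: [3.141, 0.0, 2.863]
contact_force: [0.3, 0.3, -0.2]
opening: 1.004
grasp_force: 0.0
```

>>> {"op": "carry_out", "data": {"series": [[0,0,0,-0.65,-0.65,-0.17,-1],[0,0,0,-0.65,-0.65,-0.17,-1],[0,0,0,-0.65,-0.65,-0.17,-1],[0,0,0,-0.65,-0.65,-0.17,-1]]}}

```text
clock: 1.9
eef_pos: [395.8, 196.9, 349.6]
tcp_rot: [3.141, 0.001, 2.862]
contact_force: [0.8, 0.4, -0.0]
opening: 0.998
grasp_force: 0.0
```

>>> {"op": "carry_out", "data": {"series": [[0,0,0,-0.62,-0.65,0,-1],[0,0,0,-0.62,-0.65,0,-1],[0,0,0,-0.62,-0.65,0,-1],[0,0,0,-0.62,-0.65,0,-1],[0,0,0,-0.62,-0.65,0,-1],[0,0,0,-0.62,-0.65,0,-1]]}}

```text
clock: 2.65
eef_pos: [498.9, 0.5, 348.7]
tcp_rot: [3.141, -0.001, 2.862]
contact_force: [-0.5, -0.4, -0.3]
opening: 1.003
grasp_force: 0.0
```

```bash
python3 - <<'E'
from h import *
import cv2
s=r.sense();print(s["clock"],s["eef_pos"],s["tcp_rot"])
k=r.get_calibration("wrist");im=r.grab_frame("wrist")
np.savez("w1.npz",K=k["K"],pose=k["pose"],im=im)
for l in["tall_jar","mill","first_jar","tin"]:
    for d in r.silhouettes("wrist",l):print(l,round(d["score"],2),bb(d["region"]))
q=[610.29,13.63,.2346]
print(proj("wrist",rack(*q,[[46,175,38],[-46,175,38],[-46,-155,38],[34,93,38],[-34,93,38],[-34,-143,38],[34,-143,105],[-34,-143,105]]),k).round(1).tolist())
cv2.imwrite("pics/w1.png",cv2.resize(im[:,:,::-1],(800,600),interpolation=cv2.INTER_CUBIC))
E
```

```text
2.65 [4.98934638e+02 4.87896693e-01 3.48685129e+02] [ 3.14133495e+00 -5.46074441e-04  2.86237070e+00]
tall_jar 0.97 [114. 128. 191. 187.]
mill 0.98 [375.  48. 450.  95.]
mill 0.76 [307.   0. 368.  54.]
mill 0.52 [351. 166. 411. 235.]
first_jar 0.63 [224. 238. 275. 320.]
tin 0.83 [230.  81. 285. 136.]
[[424.7, 200.3], [402.7, 147.8], [211.4, 250.2], [376.7, 218.9], [358.1, 180.7], [221.8, 253.0], [239.9, 309.4], [213.4, 274.0]]
```

View pics/w1.png

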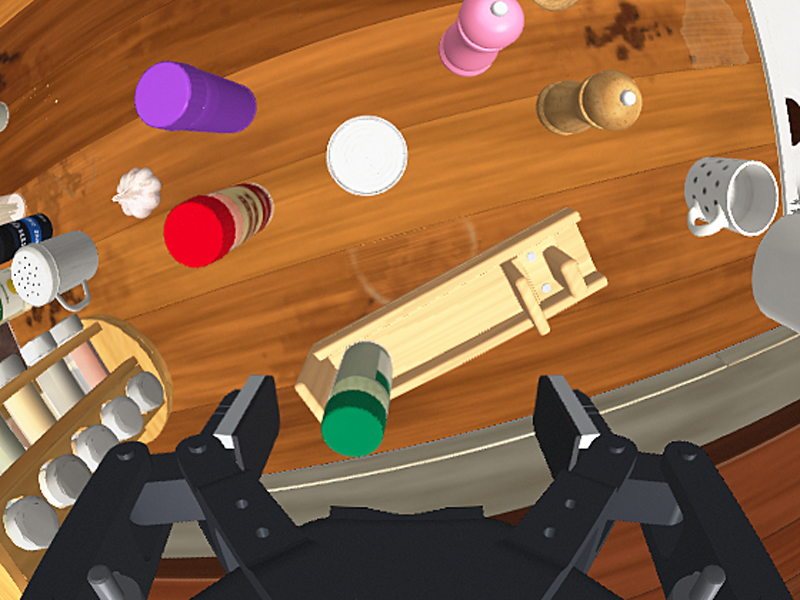

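The wrist view shows the rack from its stop end (590,245) to the wall (310,385), and the red jar (215,225) and wooden mill (590,100) match the estimates. I'll zoom in on the rack to refine its pose.

```bash
python3 - <<'E'
from h import *
import cv2
d=np.load("w1.npz");k=dict(K=d["K"],pose=d["pose"]);al=[0,1,2,3]
cv2.imwrite("pics/w2.png",cv2.resize(d["im"][135:325,200:440,::-1],None,fx=3.15,fy=3.15,interpolation=cv2.INTER_CUBIC))
kt,ks=r.get_calibration("top"),r.get_calibration("scene")
D=dict(first_jar=([219,145,241,197],[304,141,332,184],[224,238,275,320]),tall_jar=([296,140,319,197],[338,211,364,250],[114,128,191,187]),mill=([272,219,296,283],[205,225,230,262],[375,48,450,95]))
for n,(s,t,w) in D.items():
    o=[("top",np.array(t),kt,al),("scene",np.array(s),ks,al),("wrist",np.array(w),k,al)]
    print(n,*fit(n,o,[500,100]),fit(n,o[2:],[500,100])[0])
E
```

```text
first_jar [636.57113239 -86.55522613] [ 0.6 -0.2 -1.8  0.7 -1.6 -1.4  0.3  2.  -0.1 -2.1 -0.3  1.5] [636.76356226 -86.31140192]
tall_jar [ 430.93300411 -154.82921943] [-2.9 -0.2  1.1  1.8 -0.2 -0.7 -0.5  0.5 -2.3 -1.   2.7  0.8] [ 431.23081724 -153.73694891]
mill [420.53820215 193.03769427] [-1.7  0.   0.1 -0.2  0.  -1.2  0.4  0.1 -1.9 -0.2  0.8  0.5] [420.48946657 193.37490539]
```

View pics/w2.png

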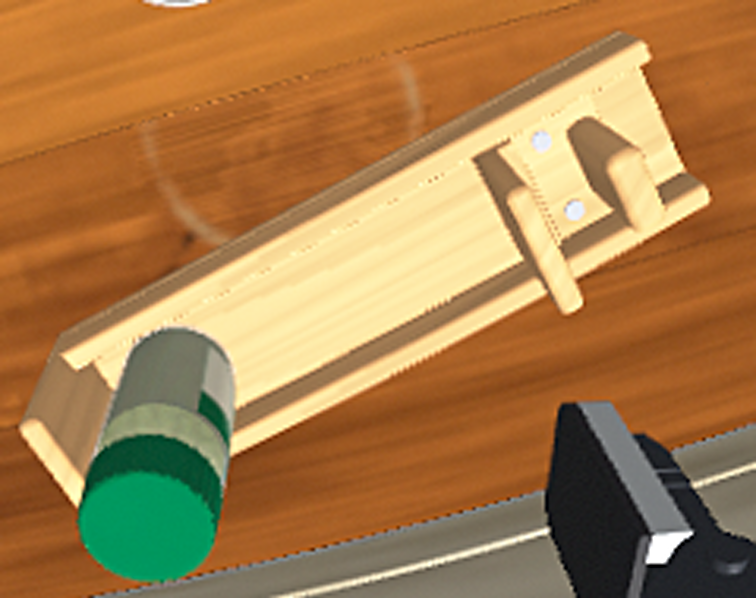

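```bash
python3 - <<'E'
from h import *
d=np.load("w1.npz");k=dict(K=d["K"],pose=d["pose"])
W=np.array([[620,33],[637,42],[648,60],[64,333],[63,356],[83,367],[22,428],[42,420],[708,197],[567,313],[510,193],[581,303],[526,188]])/3.15+[200,135]
WP=[[-46,175,0],[-46,175,38],[-34,175,38],[-46,-155,0],[-46,-143,38],[-34,-143,38],[-46,-155,105],[-46,-143,105],[46,175,38],[32,93,95],[-32,93,95],[32,105,95],[-32,105,95]]
f=lambda q:(proj("wrist",rack(*q[:3],WP),k)-W).ravel()
s=least_squares(f,[610,13,.23],loss="soft_l1",x_scale=[100,100,.1]);q=s.x;print(q,np.round(f(q),1))
for n,p in dict(first=(636.6,-87),).items(): print(n,rack(0,0,-q[2],[[p[0]-q[0],p[1]-q[1],0]]))
for y in(-36,30):print(y,rack(*q,[[0,y,0]]))
print("post",rack(*q,[[0,157,60]]),"yaw",q[2]+np.pi/2)
rel(431,-154,310,3.14);rel(431,-154,120,3.14)
E
```

```text
[6.12291621e+02 1.38940346e+01 2.37265382e-01] [-2.2 -0.   0.7  0.5  0.4  1.9 -3.7  1.  -1.8  0.2 -3.9  2.8 -4.5  1.3
 -4.   0.4  0.3  3.6  7.3 -1.4  6.7 -2.8 10.5 -2.4  9.6 -5.5]
first [[-8.73251239e-02 -1.03781000e+02  0.00000000e+00]]
-36 [[620.75325957 -21.09740265   0.        ]]
30 [[605.24025642  43.05356565   0.        ]]
post [[575.38947761 166.4955804   60.        ]] yaw 1.808061708534087
turn z -0.0878 shift [0.0919, -0.6708, 0.1558] dist 174
turn z -0.0878 shift [0.0919, -0.6708, 0.9158] dist 285
```

```bash
python3 - <<'E'
from h import *
d=np.load("w1.npz");k=dict(K=d["K"],pose=d["pose"])
W=np.array([[620,33],[637,42],[648,60],[64,333],[63,356],[83,367],[22,428],[42,420],[708,197],[567,313],[510,193],[581,303],[526,188]])/3.15+[200,135]
WP=np.array([[-46,175,0],[-46,175,38],[-34,175,38],[-46,-155,0],[-46,-143,38],[-34,-143,38],[-46,-155,105],[-46,-143,105],[46,175,38],[32,93,95],[-32,93,95],[32,105,95],[-32,105,95]])
kt,ks=r.get_calibration("top"),r.get_calibration("scene")
S=np.array([[207.2,260.6],[243.8,261.2],[215.3,156.6],[247.2,157.5]]);SP=[[46,175,0],[-46,175,0],[46,-155,105],[-46,-155,105]]
T=np.array([[227.1,214],[336.9,186.9],[218.5,183.9]]);TP=[[-46,175,0],[-46,-155,0],[46,175,38]]
def fw(q):
    P=WP.copy().astype(float);P[-4:,1]-=q[3];return (proj("wrist",rack(*q[:3],P),k)-W).ravel()
def fa(q): return np.r_[fw(q),(proj("scene",rack(*q[:3],SP),ks)-S).ravel(),(proj("top",rack(*q[:3],TP),kt)-T).ravel()]
for f in(fw,fa):
    s=least_squares(f,[610,13,.23,0],loss="soft_l1",x_scale=[100,100,.1,50]);q=s.x;print(q,np.round(f(q),1))
    print(rack(0,0,-q[2],[[636.6-q[0],-87-q[1],0]]),[rack(*q[:3],[[0,y,0]]).round(1) for y in(-36,30,157-q[3])])
E
```

```text
[6.10779406e+02 1.82673106e+01 2.47763341e-01 1.62190702e+01] [-0.6 -2.5  2.4 -2.2  2.1 -0.8 -1.3  0.5  0.8 -0.4 -1.3  2.1 -1.7  0.8
 -1.2 -0.2  2.5  0.9 -0.2  1.8 -1.7  0.8  3.   0.7  1.2 -2.1]
[[  -0.78323692 -108.38494508    0.        ]] [array([[619.6, -16.6,   0. ]]), array([[603.4,  47.4,   0. ]]), array([[576.3, 154.7,   0. ]])]
[6.10672426e+02 1.66709217e+01 2.43827477e-01 1.46701443e+01] [-1.3 -2.   1.7 -1.6  1.4 -0.2 -2.3  0.3 -0.3 -0.6 -2.4  2.  -2.9  0.6
 -2.4 -0.4  1.6  1.5 -0.3  1.7 -1.7  0.6  2.9  0.7  1.3 -2.2 -0.2  2.2
  0.7  1.3 -1.2 -0.9 -0.7 -1.9 -1.5  2.6 -1.4 -0.7 -2.3 -1.1]
[[   0.13257021 -106.86384578    0.        ]] [array([[619.4, -18.3,   0. ]]), array([[603.4,  45.8,   0. ]]), array([[576.3, 154.8,   0. ]])]
```

>>> {"op": "carry_out", "data": {"series": [[0,0,-0.04,0.09,-0.67,0.16,-1],[0,0,-0.088,0.09,-0.67,0.16,-1],[0,0,-0.088,0.09,-0.67,0.16,-1],[0,0,-0.088,0.09,-0.67,0.16,-1],[0,0,-0.088,0.09,-0.67,0.16,-1]]}}

```text
clock: 3.52
eef_pos: [431.9, -154.3, 309.1]
tcp_rot: [3.141, 0.001, 3.139]
contact_force: [0.6, 0.0, 0.5]
opening: 1.003
grasp_force: 0.0
```

>>> {"op": "carry_out", "data": {"series": [[0,0,0,0,0,0.76,-1],[0,0,0,0,0,0.76,-1],[0,0,0,0,0,0.76,-1],[0,0,0,0,0,0.76,-1],[0,0,0,0,0,0.76,-1],[0,0,0,0,0,0.76,1],[0,0,0,0,0,0.76,1],[0,0,0,0,0,0.76,1]], "force": 40}}

```text
clock: 4.53
eef_pos: [433.5, -155.4, 121.3]
tcp_rot: [-3.14, 0.005, 3.139]
contact_force: [-1.8, 1.0, 13.4]
opening: 0.645
grasp_force: 40.3
```

>>> {"op": "carry_out", "data": {"series": [[0,0,0,0,0,0,1],[0,0,0,0,0,0,1],[0,0,0,0,0,0,1],[0,0,0,0,0,0,1],[0,0,0,0,0,-0.04,1],[0,0,0,0,0,-0.08,1],[0,0,0,0,0,-0.08,1]]}}

```text
clock: 5.4
eef_pos: [432.2, -155.0, 139.9]
tcp_rot: [-3.141, 0.002, 3.139]
contact_force: [0.5, 0.8, -2.6]
opening: 0.642
grasp_force: 43.0
```

```bash
python3 - <<'E'
from h import *
rel(432,-155,275,3.139);rel(600,0,275,1.815);rel(620.4,-22,275,1.815)
E
```

```text
turn z 0.0001 shift [0.0009, -0.0, -0.5403] dist 135
turn z 0.4215 shift [-0.6697, 0.6216, -0.5403] dist 265
turn z 0.4215 shift [-0.7515, 0.5338, -0.5403] dist 267
```

>>> {"op": "carry_out", "data": {"series": [[0,0,0,0,0,-0.54,1],[0,0,0.05,0,0,-0.54,1],[0,0,0.1,0,0,-0.54,1],[0,0,0.16,-0.2,0.2,-0.54,1],[0,0,0.21,-0.4,0.4,-0.54,1],[0,0,0.26,-0.55,0.5,-0.54,1],[0,0,0.32,-0.65,0.6,-0.54,1],[0,0,0.37,-0.67,0.62,-0.54,1]]}}

```text
clock: 6.4
eef_pos: [600.9, 2.0, 272.8]
tcp_rot: [-3.141, -0.001, 1.973]
contact_force: [-1.1, 0.1, -1.6]
opening: 0.646
grasp_force: 44.4
```

```bash
python3 - <<'E'
from h import *
s=r.sense();print(s["clock"],s["eef_pos"],s["tcp_rot"],s["opening"]);rel(620.4,-22,275,1.815)
E
```

```text
6.4 [600.85687183   1.97064128 272.84490669] [-3.14114175e+00 -6.26442131e-04  1.97348984e+00] 0.6460769896661577
turn z 0.0504 shift [-0.1188, 0.0343, -0.0086] dist 31
```

>>> {"op": "carry_out", "data": {"series": [[0,0,0.05,-0.119,0.034,0.0,1],[0,0,0.05,-0.119,0.034,0.1,1],[0,0,0.05,-0.119,0.034,0.2,1],[0,0,0.05,-0.119,0.034,0.2,1]]}}

```text
clock: 6.9
eef_pos: [617.3, -24.1, 221.4]
tcp_rot: [-3.137, -0.001, 1.82]
contact_force: [-0.2, -0.0, -1.4]
opening: 0.643
grasp_force: 44.4
```

```bash
python3 - <<'E'
from h import *
import cv2
k=r.get_calibration("wrist");im=r.grab_frame("wrist").copy();s=r.sense();print(s["eef_pos"])
q=[610.7,16.7,.244]
P=proj("wrist",rack(*q,[[34,60,38],[-34,60,38],[34,-143,38],[-34,-143,38],[-46,60,38],[46,60,38]]),k);print(P.round(1))
np.savez("w3.npz",K=k["K"],pose=k["pose"],im=im)
for p in P: cv2.circle(im,tuple(int(v) for v in p.round()),2,(0,0,255),-1)
cv2.line(im,*[tuple(int(v) for v in P[i].round()) for i in(0,2)],(0,0,255),1)
cv2.line(im,*[tuple(int(v) for v in P[i].round()) for i in(1,3)],(0,0,255),1)
cv2.imwrite("pics/w3.png",cv2.resize(im[:,:,::-1],(800,600),interpolation=cv2.INTER_CUBIC))
E
```

```text
[618.35491669 -24.09067045 223.05896141]
[[324.2  82.9]
 [255.2  82.3]
 [317.8 268.9]
 [258.3 268.6]
 [243.2  82.6]
 [336.2  83.4]]
```

View pics/w3.png

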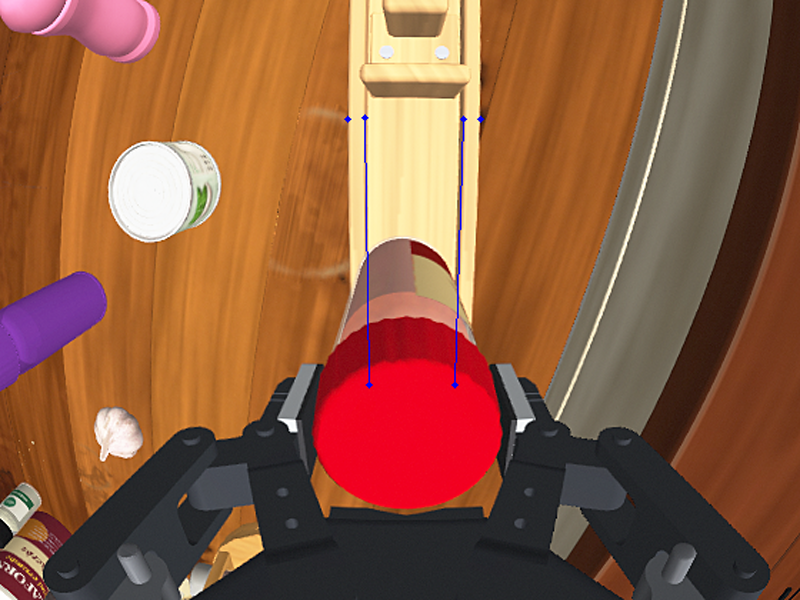

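```bash
python3 - <<'E'
from h import *
rel(621,-21.5,131,1.815)
E
```

```text
turn z 0.0015 shift [0.0074, 0.0128, 0.3682] dist 92
```

>>> {"op": "carry_out", "data": {"series": [[0,0,0,0.008,0.013,0,1],[0,0,0,0.008,0.013,0.1,1],[0,0,0,0.008,0.013,0.2,1],[0,0,0,0.008,0.013,0.28,1],[0,0,0,0.008,0.013,0.33,1],[0,0,0,0.008,0.013,0.35,1],[0,0,0,0.008,0.013,0.355,1],[0,0,0,0.008,0.013,0.36,1]]}}

```text
clock: 7.95
eef_pos: [622.2, -21.4, 134.5]
tcp_rot: [3.14, 0.0, 1.82]
contact_force: [0.8, -0.1, -1.9]
opening: 0.642
grasp_force: 44.4
```

>>> {"op": "carry_out", "data": {"series": [[0,0,0,0,0,0.008,1],[0,0,0,0,0,0.016,1],[0,0,0,0,0,0.02,1],[0,0,0,0,0,0.02,1]]}}

```text
clock: 8.45
eef_pos: [622.5, -21.5, 131.4]
tcp_rot: [3.14, 0.001, 1.82]
contact_force: [-6.1, 0.3, 18.9]
opening: 0.652
grasp_force: 46.2
```

>>> {"op": "carry_out", "data": {"series": [[0,0,0,0,0,0.0,0.3],[0,0,0,0,0,0.0,-0.3],[0,0,0,0,0,0.0,-1],[0,0,0,0,0,0.0,-1],[0,0,0,0,0,-0.2,-1],[0,0,0,0,0,-0.45,-1],[0,0,0,0,0,-0.64,-1],[0,0,0,0,0,-0.64,-1]]}}

```text
clock: 9.45
eef_pos: [623.9, -21.5, 293.2]
tcp_rot: [3.134, 0.002, 1.82]
contact_force: [0.0, -1.2, -0.3]
opening: 1.001
grasp_force: 0.0
```

```bash
python3 - <<'E'
from h import *
# closing direction perpendicular to mill->pink
d=np.array([338.8-420.5,111.4-193.2]);print(np.arctan2(d[1],d[0]))
rel(420.5,193.2,300,2.4);rel(420.5,193.2,300,1.815)
E
```

```text
-2.355582869473503
turn z -0.1847 shift [1.0326, -0.5768, -0.0271] dist 296
turn z 0.0015 shift [1.0326, -0.5768, -0.0271] dist 296
```

>>> {"op": "carry_out", "data": {"series": [[0,0,0,0.99,-0.56,0,-1],[0,0,0,0.99,-0.56,0,-1],[0,0,0,0.99,-0.56,0,-1],[0,0,0,0.99,-0.56,0,-1],[0,0,0,0.99,-0.56,0,-1],[0,0,0,0.99,-0.56,0,-1],[0,0,0,0.99,-0.56,0,-1]]}}

```text
clock: 10.32
eef_pos: [425.0, 183.8, 288.2]
tcp_rot: [-3.141, 0.0, 1.82]
contact_force: [0.7, -0.1, -0.1]
opening: 1.0
grasp_force: 0.0
```

```bash
python3 - <<'E'
from h import *
import cv2
k=r.get_calibration("wrist");im=r.grab_frame("wrist").copy();s=r.sense();print(s["eef_pos"])
for l in["mill","tall_jar","first_jar"]:
  for d in r.silhouettes("wrist",l):
    b=bb(d["region"]);n=l;print(l,round(d["score"],2),b)
    if b[1]>2: print(*fit(n,[("wrist",b,k,[0,1,2,3])],[420,193] if l=="mill" else [620,-30]))
cv2.imwrite("pics/w4.png",cv2.resize(im[:,:,::-1],(800,600),interpolation=cv2.INTER_CUBIC))
rel(420.5,193.2,122,1.815)
E
```

```text
[425.34142016 183.52819621 288.27293577]
mill 0.56 [258. 132. 311. 206.]
[422.07412227 193.4617695 ] [-0.2  2.1  0.2 -0.9]
mill 0.55 [162. 178. 231. 259.]
[338.75901664 113.84779727] [-1.1 -1.9  2.3  1.2]
tall_jar 0.69 [354. 303. 387. 361.]
[587.9964698  -33.68745649] [-22.7  -1.    1.8  39.8]
tall_jar 0.64 [135. 324. 196. 407.]
[ 320.85550514 -152.62759491] [ 0.1 -1.5 -0.2  7.2]
tall_jar 0.26 [219. 264. 273. 328.]
[424.71818784   2.94622796] [-0.3 -2.6  0.4 37.4]
turn z 0.0011 shift [0.0431, -0.0098, 0.6659] dist 167
```

View pics/w4.png

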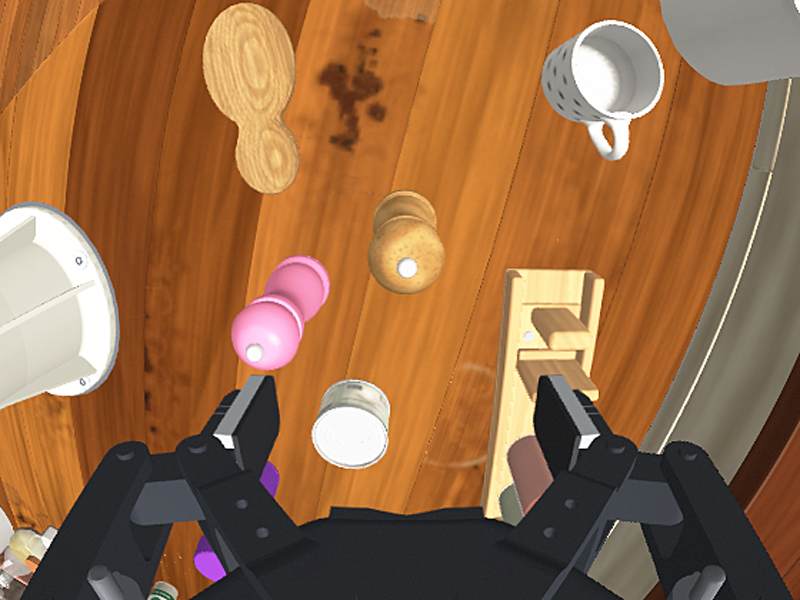

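The wooden mill is ahead at (407,245), the pink copy is clear of it at (270,320), and the tall jar stands upright in the rack at (530,470). I'll grip the mill now.

>>> {"op": "carry_out", "data": {"series": [[0,0,0,0.04,-0.007,0.0,-1],[0,0,0,0.042,-0.007,0.2,-1],[0,0,0,0.042,-0.007,0.4,-1],[0,0,0,0.042,-0.007,0.6,-1],[0,0,0,0.042,-0.007,0.665,-1],[0,0,0,0.042,-0.007,0.665,-1],[0,0,0,0.042,-0.007,0.665,1],[0,0,0,0.042,-0.007,0.665,1]]}}

```text
clock: 11.52
eef_pos: [421.5, 194.2, 123.6]
tcp_rot: [3.139, -0.0, 1.82]
contact_force: [0.4, 0.7, 0.3]
opening: 0.609
grasp_force: 0.0
```

>>> {"op": "carry_out", "data": {"series": [[0,0,0,0,0,0,1],[0,0,0,0,0,0,1],[0,0,0,0,0,0,1],[0,0,0,0,0,-0.04,1],[0,0,0,0,0,-0.08,1],[0,0,0,0,0,-0.08,1]]}}

```text
clock: 12.28
eef_pos: [421.4, 194.0, 143.7]
tcp_rot: [3.14, -0.0, 1.82]
contact_force: [-0.5, 0.5, -1.6]
opening: 0.539
grasp_force: 41.4
```

```bash
python3 - <<'E'
from h import *
q=[610.9,16.7,.244]
p=rack(*q,[[0,26,0]])[0];print(p)
rel(p[0],p[1],275,1.815)
E
```

```text
[604.61876227  41.9298643    0.        ]
turn z 0.0015 shift [-0.7703, 0.5605, -0.5253] dist 272
```

>>> {"op": "carry_out", "data": {"series": [[0,0,0,0,0,-0.25,1],[0,0,0,0,0,-0.5,1],[0,0,0,-0.2,0.15,-0.5,1],[0,0,0,-0.4,0.29,-0.5,1],[0,0,0,-0.57,0.42,-0.5,1],[0,0,0,-0.7,0.52,-0.45,1],[0,0,0,-0.76,0.555,-0.4,1],[0,0,0,-0.76,0.555,-0.38,1]]}}

```text
clock: 13.28
eef_pos: [601.2, 43.4, 235.9]
tcp_rot: [-3.139, -0.001, 1.819]
contact_force: [-0.4, 1.0, -2.2]
opening: 0.538
grasp_force: 42.4
```

```bash
python3 - <<'E'
from h import *
import cv2
k=r.get_calibration("wrist");im=r.grab_frame("wrist").copy();s=r.sense();print(s["eef_pos"],s["tcp_rot"])
rel(604.6,41.9,133,1.815)
q=[610.9,16.7,.244]
P=proj("wrist",rack(*q,[[34,70,38],[-34,70,38],[34,-143,38],[-34,-143,38],[-46,170,38],[46,170,38]]),k)
for i,j in((0,2),(1,3)):cv2.line(im,*[tuple(int(v) for v in P[t].round()) for t in(i,j)],(0,0,255),1)
for p in P[4:]: cv2.circle(im,tuple(int(v) for v in p.round()),2,(0,0,255),-1)
cv2.imwrite("pics/w5.png",cv2.resize(im[:,:,::-1],(800,600),interpolation=cv2.INTER_CUBIC))
E
```

```text
[600.44338554  44.10896945 235.74712999] [-3.13842239e+00 -1.07756766e-03  1.81921415e+00]
turn z 0.0013 shift [-0.0127, 0.0139, 0.411] dist 103
```

View pics/w5.png

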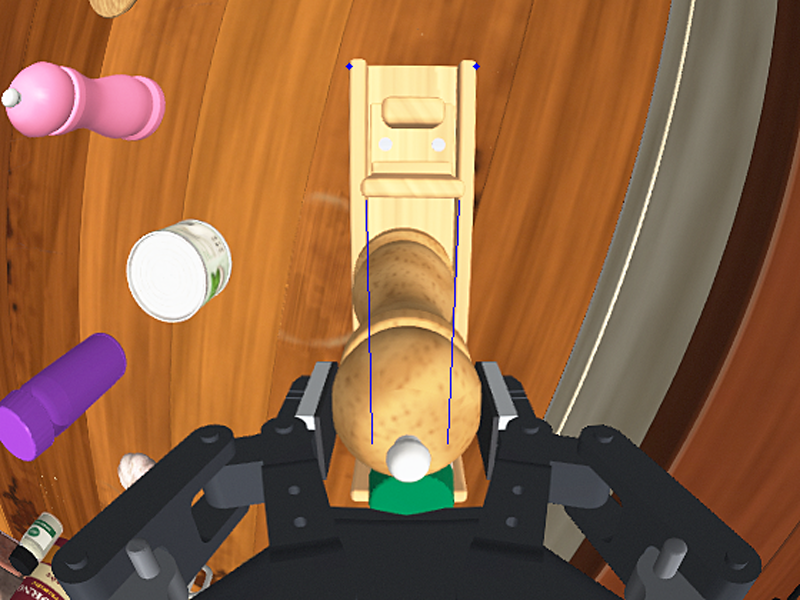

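The rack overlay still fits, with the rails at x≈365 and 460. The mill hangs about 4 mm left, at x≈405 against the middle at 412. I'll correct that and lower it.

>>> {"op": "carry_out", "data": {"series": [[0,0,0,-0.008,0.015,0,1],[0,0,0,-0.008,0.015,0.1,1],[0,0,0,-0.008,0.015,0.22,1],[0,0,0,-0.008,0.015,0.32,1],[0,0,0,-0.008,0.015,0.37,1],[0,0,0,-0.008,0.015,0.39,1],[0,0,0,-0.008,0.015,0.4,1],[0,0,0,-0.008,0.015,0.405,1]]}}

```text
clock: 14.32
eef_pos: [606.6, 42.9, 137.0]
tcp_rot: [3.14, 0.0, 1.82]
contact_force: [0.1, 0.0, -2.3]
opening: 0.539
grasp_force: 42.4
```

>>> {"op": "carry_out", "data": {"series": [[0,0,0,0,0,0.005,1],[0,0,0,0,0,0.01,1],[0,0,0,0,0,0.012,1]]}}

```text
clock: 14.7
eef_pos: [606.6, 42.9, 134.2]
tcp_rot: [3.141, 0.0, 1.82]
contact_force: [-2.1, 0.4, 7.9]
opening: 0.536
grasp_force: 43.1
```

>>> {"op": "carry_out", "data": {"series": [[0,0,0,0,0,0.0,0.4],[0,0,0,0,0,0.0,-0.3],[0,0,0,0,0,0.0,-1],[0,0,0,0,0,0.0,-1],[0,0,0,0,0,-0.2,-1],[0,0,0,0,0,-0.4,-1],[0,0,0,0,0,-0.4,-1],[0,0,0,0.25,0,-0.4,1]]}}

```text
clock: 15.7
eef_pos: [591.7, 101.3, 233.4]
tcp_rot: [3.14, 0.001, 1.815]
contact_force: [0.6, 1.1, -0.3]
opening: 0.819
grasp_force: 0.0
```

```bash
python3 - <<'E'
from h import *
p=rack(610.9,16.7,.244,[[0,175,0],[0,108,0]]);print(p)
rel(p[0][0],p[0][1],200,1.815);rel(p[0][0],p[0][1],55,1.815)
s=r.sense();print(s["eef_pos"])
E
```

```text
[[568.62243839 186.51639433   0.        ]
 [584.80870483 121.50097479   0.        ]]
turn z 0.0000 shift [0.3531, -0.0069, 0.1335] dist 94
turn z 0.0000 shift [0.3531, -0.0069, 0.7135] dist 199
[591.65545272 101.28053633 233.37120245]
```

>>> {"op": "carry_out", "data": {"series": [[0,0,0,0.24,-0.007,0.0,1],[0,0,0,0.37,-0.007,0.05,1],[0,0,0,0.37,-0.007,0.2,1],[0,0,0,0.37,-0.007,0.4,1],[0,0,0,0.37,-0.007,0.6,1],[0,0,0,0.37,-0.007,0.71,1],[0,0,0,0.37,-0.007,0.71,1],[0,0,0,0.37,-0.007,0.71,1]]}}

```text
clock: 16.7
eef_pos: [566.7, 192.7, 56.4]
tcp_rot: [3.141, -0.0, 1.82]
contact_force: [-0.4, -0.1, 0.8]
opening: 0.001
grasp_force: 0.0
```

>>> {"op": "carry_out", "data": {"series": [[0,0,0,-0.04,0,0,1],[0,0,0,-0.08,0,0,1],[0,0,0,-0.1,0,0,1],[0,0,0,-0.12,0,0,1],[0,0,0,-0.14,0,0,1],[0,0,0,-0.16,0,0,1],[0,0,0,-0.18,0,0,1],[0,0,0,-0.2,0,0,1]]}}

```text
clock: 17.7
eef_pos: [578.6, 144.0, 55.8]
tcp_rot: [-3.141, -0.0, 1.82]
contact_force: [-2.3, 4.2, 1.8]
opening: 0.004
grasp_force: 1.8
```

>>> {"op": "carry_out", "data": {"series": [[0,0,0,-0.012,0,0,1],[0,0,0,-0.024,0,0,1],[0,0,0,-0.036,0,0,1],[0,0,0,-0.048,0,0,1]]}}

```text
clock: 18.2
eef_pos: [581.4, 132.5, 55.8]
tcp_rot: [-3.141, -0.0, 1.82]
contact_force: [-2.1, 4.1, 3.4]
opening: -0.006
grasp_force: 2.3
```

>>> {"op": "carry_out", "data": {"series": [[0,0,0,-0.01,0,0,1],[0,0,0,-0.02,0,0,1],[0,0,0,-0.03,0,0,1],[0,0,0,-0.03,0,0,1]]}}

```text
clock: 18.7
eef_pos: [583.4, 124.8, 55.7]
tcp_rot: [-3.141, 0.0, 1.82]
contact_force: [-0.9, 1.6, 0.8]
opening: -0.002
grasp_force: 0.9
```

>>> {"op": "carry_out", "data": {"series": [[0,0,0,-0.008,0,0,1],[0,0,0,-0.016,0,0,1],[0,0,0,-0.016,0,0,1]]}}

```text
clock: 19.08
eef_pos: [584.3, 121.2, 55.7]
tcp_rot: [-3.141, 0.0, 1.82]
contact_force: [-2.6, 3.1, 0.9]
opening: -0.004
grasp_force: 1.7
```

>>> {"op": "carry_out", "data": {"series": [[0,0,0,-0.008,0,0,1],[0,0,0,-0.016,0,0,1]]}}

```text
clock: 19.32
eef_pos: [585.2, 117.7, 55.7]
tcp_rot: [-3.141, -0.0, 1.82]
contact_force: [-3.1, 5.0, 1.2]
opening: -0.002
grasp_force: 2.9
```

>>> {"op": "carry_out", "data": {"series": [[0,0,0,-0.008,0,0,1],[0,0,0,-0.016,0,0,1]]}}

```text
clock: 19.58
eef_pos: [585.7, 115.2, 55.8]
tcp_rot: [-3.141, -0.003, 1.819]
contact_force: [-5.7, 16.0, 2.7]
opening: 0.001
grasp_force: 8.5
```

>>> {"op": "carry_out", "data": {"series": [[0,0,0,-0.003,0,0,1],[0,0,0,-0.003,0,0,1]]}}

```text
clock: 19.82
eef_pos: [585.8, 115.0, 55.8]
tcp_rot: [-3.141, -0.003, 1.819]
contact_force: [-5.1, 16.4, 2.5]
opening: 0.002
grasp_force: 8.7
```

>>> {"op": "carry_out", "data": {"series": [[0,0,0,0.02,0,0,1],[0,0,0,0.1,0,0,1],[0,0,0,0.24,0,0,1],[0,0,0,0.24,0,-0.25,1],[0,0,0,0.24,0,-0.5,1],[0,0,0,0.24,0,-0.75,1],[0,0,0,0.24,0,-0.98,1],[0,0,0,0.24,0,-0.98,1]]}}

```text
clock: 20.82
eef_pos: [574.1, 172.3, 306.3]
tcp_rot: [3.132, 0.0, 1.82]
contact_force: [-0.2, -0.5, -0.3]
opening: -0.002
grasp_force: 0.0
```

```bash
python3 - <<'E'
from h import *
import cv2
k=r.get_calibration("wrist");im=r.grab_frame("wrist");a=r.grab_frame("scene");t=r.grab_frame("top")
z=lambda i:cv2.resize(i[:,:,::-1],(400,300))
f=lambda i,y,x,h,w:cv2.resize(i[y:y+h,x:x+w,::-1],(400,300),interpolation=cv2.INTER_CUBIC)
cv2.imwrite("pics/e.png",np.vstack([np.hstack([f(a,130,150,150,200),f(t,120,200,120,160)]),np.hstack([z(im),f(im,190,190,180,240)])]))
kt,ks=r.get_calibration("top"),r.get_calibration("scene")
for c in("scene","top"):
  for l in("mill","tall_jar","first_jar","rack_stop"):
    for d in r.silhouettes(c,l):print(c,l,round(d["score"],2),bb(d["region"]))
E
```

```text
scene mill 0.8 [215. 162. 234. 197.]
scene mill 0.64 [312. 202. 337. 265.]
scene tall_jar 0.83 [217. 150. 240. 196.]
scene tall_jar 0.64 [333. 147. 359. 205.]
scene first_jar 0.75 [225. 143. 241. 191.]
scene rack_stop 0.72 [215. 197. 241. 238.]
top tall_jar 0.46 [298. 145. 313. 168.]
top first_jar 0.61 [311. 142. 333. 181.]
```

View pics/e.png

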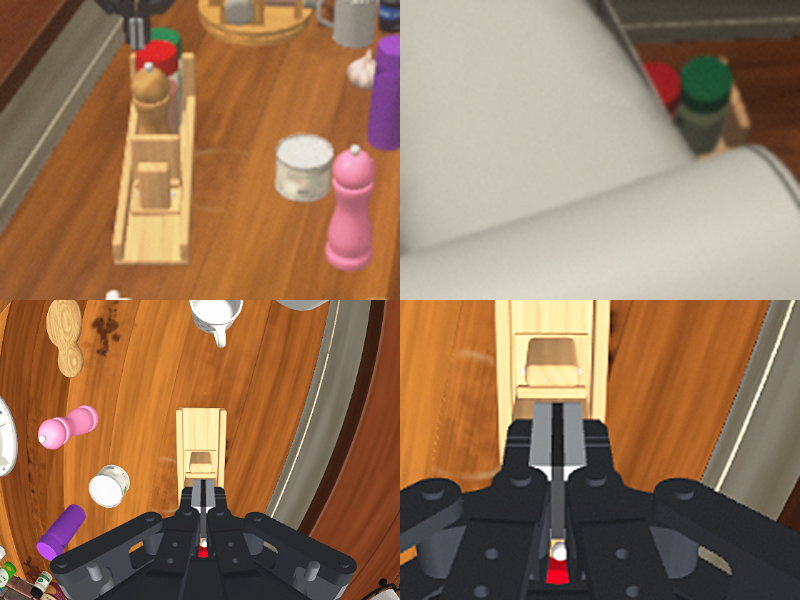

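```bash
python3 - <<'E'
from h import *
rel(430,150,380,2.6)
E
```

```text
turn z -0.2484 shift [0.0584, -0.5695, -0.3193] dist 164
```

>>> {"op": "carry_out", "data": {"series": [[0,0,0,0.06,-0.2,-0.2,-1],[0,0,-0.05,0.06,-0.4,-0.3,-1],[0,0,-0.1,0.06,-0.57,-0.3,-1],[0,0,-0.15,0.06,-0.57,-0.3,-1],[0,0,-0.2,0.06,-0.57,-0.3,-1],[0,0,-0.25,0.06,-0.57,-0.3,-1],[0,0,-0.25,0.06,-0.57,-0.3,-1]]}}

```text
clock: 22.25
eef_pos: [429.9, 150.4, 375.8]
tcp_rot: [3.142, 0.0, 2.604]
contact_force: [-0.1, -1.0, -0.1]
opening: 1.003
grasp_force: 0.0
```

```bash
python3 - <<'E'
from h import *
import cv2
k=r.get_calibration("wrist");im=r.grab_frame("wrist");t=r.grab_frame("top")
z=lambda i:cv2.resize(i[:,:,::-1],(400,300))
f=lambda i,y,x,h,w:cv2.resize(i[y:y+h,x:x+w,::-1],(400,300),interpolation=cv2.INTER_CUBIC)
P=proj("wrist",rack(610.7,16.7,.244,[[0,-50,60]]),k)[0];x,y=np.clip((P-[100,75]).astype(int),0,[360,270]);print(P,x,y)
cv2.imwrite("pics/e2.png",np.hstack([cv2.resize(im[y:y+150,x:x+200,::-1],(800,600),interpolation=cv2.INTER_CUBIC)]))
q=[610.7,16.7,.244]
X={}
for l in("mill","tall_jar","first_jar"):
    PR[l]=[(R,h+(0 if l=="first_jar" else 10)) for R,h in PR[l]]
    for d in r.silhouettes("wrist",l):
        b=bb(d["region"]);x,e=fit(l,[("wrist",b,k,[0,1,2,3])],[620,-30]);print(l,round(d["score"],2),b,x.round(1),e,"rack",rack(0,0,-q[2],[[x[0]-q[0],x[1]-q[1],0]]).round(1)[0][:2])
E
```

```text
[250.94315879 310.91682285] 150 235
mill 0.95 [198.  99. 252. 144.] [339.7 115.8] [-1.   0.1  2.3 -0.1] rack [-239.   161.6]
mill 0.59 [252. 268. 287. 348.] [614.3  13.7] [-0.6 -0.4  0.8  0.4] rack [ 2.8 -3.8]
tall_jar 0.68 [224. 286. 262. 361.] [624.1 -36.7] [-1.4 -1.6  4.2  7.8] rack [  0.1 -55.1]
tall_jar 0.68 [ 52. 174. 127. 235.] [ 319.2 -132.5] [-3.3 -2.1  1.9  1.7] rack [-318.9  -74.3]
first_jar 0.84 [202. 302. 234. 368.] [637.2 -93.6] [-1.9 -1.3 12.3 10.4] rack [  -1.  -113.4]
```

View pics/e2.png

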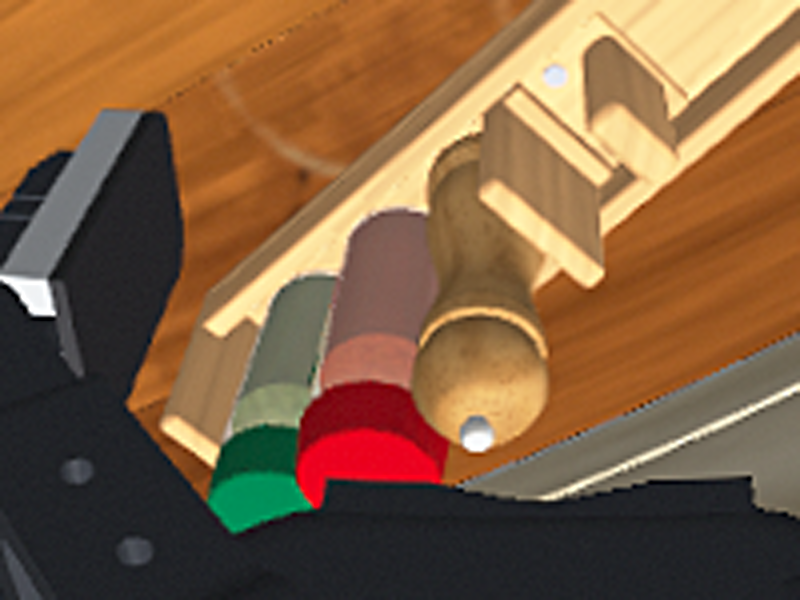

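The row stands upright and in order: green jar against the wall (165–335), red jar (370,380), mill (480,370) with the stop (540,190) touching it. The push met a firm 16 N at the expected travel, so I'm handing the job in.

```bash
python3 -c "
from rig import r
print(r.sign_off())"
```

```text
the job is handed in; nothing more can be done
None
```

The tall jar and the mill now stand upright in the rack beside the first jar, with the sliding stop pushed up until it met a firm 16 N. I handed the job in at about 22 s of the 59 s limit; sign-off gave no verdict, so the snug fit rests on that push and the last wrist picture.

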